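# Feed the nut mill and hold its paddle at half travel

## Task

Tip all four walnuts from the scoop into the hopper of the nut mill, then stand the empty scoop back upright on the shelf and let go of it. Then press the mill's spring paddle down half-way, so that it is about level (not to the bottom), hold it there for at least two seconds, and finish while still holding it pressed: do not let it spring back. Leave the dabba, the salt pig and the tong where they are.

Things in the scene. Friction and masses are not known exactly. Their poses are not given: they have to be found in the camera images.
- mill: The nut mill, fixed to the shelf (the shelf's top is at z = 0.030): a round steel body 100 mm across with a flared conical hopper on top and a paddle sticking out on its -x side. Origin: centre of its underside; z up; its own -x axis points to the paddle. The paddle's hinge line is level, along y, at x = -52 mm, 60 mm above the shelf.
- hopper_mouth (a point): Centre of the hopper's round mouth, at rim height, 140 mm above the shelf. The mouth is 152 mm wide inside, narrows downwards to 92 mm and is 60 mm deep with a closed floor. Axes as the mill's.
- paddle (a joint): Spring paddle of the mill, a hinged lever. 0 = released, paddle sloping up by 0.25 rad; 0.25 = half-way, paddle level; 0.5 rad = bottom stop. The spring returns it to 0 when let go. Pressed at the pad it starts to move at about 4 N, takes about 8 N at half-way and 12 N at the bottom.
- paddle_pad (a point): Centre of the top face of the paddle's round black pad (44 mm across, 10 mm thick, 90 mm from the hinge). Released it is about 87 mm above the shelf, half-way 65 mm, at the bottom 43 mm; half-way it lies 142 mm from the mill's axis. Its z axis is the pad's upward normal.
- scoop: Blue scoop, 80 to 130 g, loose, standing on the shelf with the walnuts in it. Origin: on its underside, straight below the grip point of the handle. Its -x axis points to the nose, y sideways, z up. Tray from x = -143 to -45 mm, 72 mm wide, walls 38 to 42 mm high; its open nose is a ramp of 20 degrees, 32 mm long. Tilted nose down by about 40 degrees it empties.
- scoop_grip (a point): Grip point in the middle of the scoop's bar handle, 32 mm above its underside. The handle runs from x = -45 to 60 mm, is 20 mm wide and reaches from 22 to 42 mm above the shelf, with a foot under its end (x = 41 to 55 mm). Axes as the scoop's; grip across y.
- scoop_nose (a point): Middle of the lip of the scoop's nose, 15 mm above the scoop's underside, 142.5 mm from the grip point along the scoop's -x.
- nut0: Walnut, a ball 28 mm across, 12 g; origin at its centre. One of four, lying in the scoop at the start.
- nut1: Walnut, a ball 28 mm across, 12 g; origin at its centre. One of four, lying in the scoop at the start.
- nut2: Walnut, a ball 28 mm across, 12 g; origin at its centre. One of four, lying in the scoop at the start.
- nut3: Walnut, a ball 28 mm across, 12 g; origin at its centre. One of four, lying in the scoop at the start.
- dabba: Closed round steel dabba with a clear lid, 108 mm across and 95 mm high; origin centre of its underside. Stays where it is.
- salt_pig: White ceramic salt pig, 106 mm across and 106 mm high, with a short spout to its -x; origin centre of its underside. Stays where it is.
- tong: Steel tong lying on the shelf along its x axis, about 206 mm long, 34 mm wide and 16 mm high; origin at its middle, on its underside. Stays where it is.
Things that resemble listed ones, but are neither listed nor needed, are in the scene too. There is more than one size of the scoop; the job needs the smaller.

How it is judged:
By the outcome, as a careful person would: the job done as asked, in the order asked, and still so for the second after the job is handed in, while the arm keeps its last pose, push and grip.
It also fails if it takes over 72 s, if anything falls off the work surface, if the arm or the gripper's body presses on something with over 40 N, if the wrist force passes 120 N, or if a joint passes its speed limit or range.

## Robot

A 6-joint arm with a two-finger parallel gripper is mounted at the origin on the work surface. World frame = base frame: x ahead of the robot, y to its left, z up, the work surface at z = 0. Lengths are in m, angles in rad, forces in N, time in s.
With the tool pointing down it reaches from about 0.25 to 0.725 m from the base axis. Payload 4 kg.
Tool frame: the origin (TCP) lies midway between the tips of the shut fingers; the grasp point (between the pads) lies 19 mm behind it; z points along the fingers, y is the line along which they close (so a half turn about z gives the same grasp; the last joint's range is limited). The gripper opens to 85 mm and grips with 20 to 120 N. Pads are 22 mm wide; open, the fingers measure 114 mm over their backs; the gripper's body (76 mm by 85 mm) begins 54 mm behind the grasp point. The pads swing forward as they close: fully open they stand 13 mm farther back than shut.
Start: joints at [1.2, 0.241, 0.005, 1.335, 0, 1.571], TCP at [0.181, 0.466, 0.207] pointing down, gripper open.
Joint ranges: [-2.72, 2.72], [-1.05, 1.87], [-1.09, 1.28], [-1.99, 2.15], [-1.42, 1.44], [-3.14, 3.14]. Speed limits (rad/s): [2.79, 2.79, 3.14, 3.14, 3.14, 3.14].

## Interface

Orientations are given as a rotation vector (axis times angle).
In Python, from workcell import get_state, read_camera, camera_info, workorder gives the robot as it stands.
- The arm moves only by the tool step_arm, never from a script. Its argument "steps" is one flat list of numbers, 5 for each row, row after row: the opening, from 0 (shut) to 1 (fully open), then the shift along the tool's x, y, z in cm, then the turn about the tool's z in rad. In form: [grip, x, y, z, spin, grip, x, y, z, spin, ...]. A call has 1 to 20 rows; each row is the pose to reach, as a shift and turn from the pose commanded when the call began, along the tool's axes at that moment; what a row does not reach only later rows make up. A row lasts 1/12 s, in which the tool goes at most 41.7 mm and 7.16 degrees, less where a joint would pass 70% of its speed; a pose out of reach is approached as far as the arm can. A call with a gripper value outside its range is refused whole. The fingers move at their own pace and stop on an object; "newtons" is the grip in N (left out, the last holds). Time passes only in rows, so rows that repeat a pose let the fingers close. It gives the time, the measured TCP pose, the force, the opening and the grip force at its end, in the units of the state.
- get_state(): the state, without advancing time (a new reading comes with each control period).
- read_camera(name): name is "side" or "top"; returns the picture (480x640x3 uint8, blue, green, red); there is no depth.
- camera_info(name): a dict with "intrinsics" (3x3 intrinsics, pixels), "rvec" (rotation vector, rad) and "tvec" (3), from world to camera coordinates, as OpenCV has them. Camera axes: x right, y down, z forward; pixel columns grow to the right and rows downward; lengths in m; the calibration is good to about 2 mm. A picture is of the moment at which its call begins. camera_info takes no time and is no camera call.
- workorder.job_done(): hands the job in; it is judged then, once.
The state is a dict: "time_s": time; "joint_positions": joint angles; "qvel": joint speeds; "tau": joint torques, N m; "eef_pos": TCP position; "tcp_rot": TCP orientation; "ft_force": force on the tool from outside, world axes, zero at the start; "moment": the same for the moment, N m; "grip_width": finger opening in m; "grip_force": force on a finger pad.
Only numpy, scipy, OpenCV 4.12 (cv2) and the standard library are available. Lean on these libraries where they do the work, as an engineer would, in place of code of your own. Each camera call takes 0.05 s, during which the arm holds its last target. There are 200 camera calls.

## Working session

There is one attempt and no reset: what is moved stays moved. The work goes in short steps, Python scripts to look and compute and a tool call to move; the robot and the scene stay as the last step left them, time stands still between calls to the robot, and variables do not carry over. Pictures are saved under pics/ and viewed, at most 10 in all, crops included, and the job is handed in when it is done.

Besides the shell and the picture viewer there is one more tool, called after "Call:" by a JSON object that holds its "name" and its "arguments". step_arm: Moves the arm, as the interface text tells. Its arguments: {"type":"object","properties":{"steps":{"type":"array"},"newtons":{"type":"number"}},"required":["steps"]}

```bash
mkdir -p pics; python3 - <<'E'
from workcell import get_state, read_camera, camera_info
import cv2,numpy as np
for n in("top","side"):
    cv2.imwrite(f"pics/{n}0.png",read_camera(n)); c=camera_info(n); print(n,c)
print(get_state())
E
ls
```

```text
top {'intrinsics': array([[446.3256929 ,   0.        , 315.29234895],
       [  0.        , 446.3256929 , 236.68912005],
       [  0.        ,   0.        ,   1.        ]]), 'rvec': array([ 2.18853231, -2.12321465,  0.18458193]), 'tvec': array([-0.02263414,  0.40952094,  1.21818738])}
side {'intrinsics': array([[609.37561824,   0.        , 323.10876922],
       [  0.        , 609.37561824, 248.2366891 ],
       [  0.        ,   0.        ,   1.        ]]), 'rvec': array([ 2.11871695, -0.76038653,  0.39959513]), 'tvec': array([-0.30688105,  0.23572372,  1.59174429])}
{'time_s': 0.1, 'joint_positions': array([1.20001375e+00, 2.41332877e-01, 3.85649123e-03, 1.33521103e+00,
       2.46655564e-05, 1.57079884e+00]), 'qvel': array([ 0.00142496, -0.00168904,  0.00240007,  0.00098589, -0.00018248,
        0.00126772]), 'tau': array([-4.53307648e-04, -3.73137796e+01,  2.53010631e+01,  1.08571447e-02,
       -7.98120413e-05, -4.96644859e-06]), 'eef_pos': array([0.18094133, 0.46544978, 0.20630347]), 'tcp_rot': array([-5.79028281e-01, -3.08739045e+00,  2.91212200e-03]), 'ft_force': array([ 0.2581686 , -0.31282443, -0.16977148]), 'moment': array([ 0.02643294, -0.02110123, -0.02012317]), 'grip_force': 0.0, 'grip_width': 0.08519436299998376}
pics
```

View pics/top0.png

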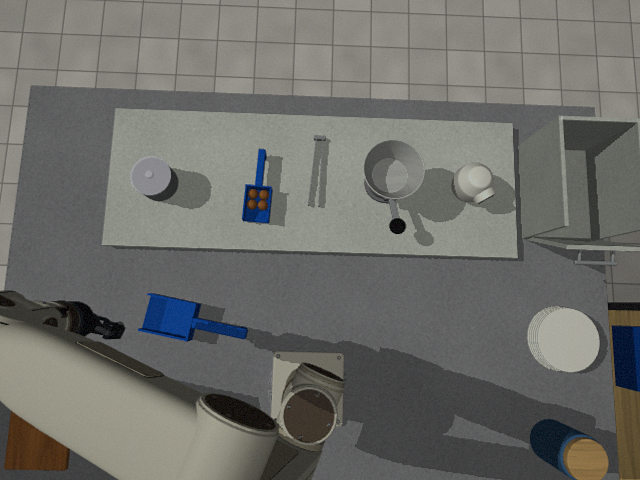

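View pics/side0.png

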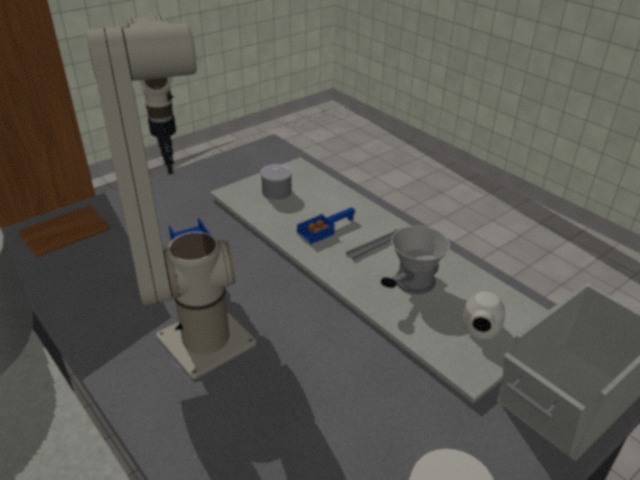

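The top view shows the small scoop with its nuts at about (257,200) and its handle end at (262,150). The hopper is at (394,169) and the pad at (397,226). The dabba, tong and salt pig are at (153,177), (318,172) and (473,183). I'll enlarge it to read the pixels.

```bash
cat > h.py <<'E'
import cv2,numpy as np
from workcell import get_state, read_camera, camera_info
from scipy.spatial.transform import Rotation as Ro
def ray(n,u,v,z):
    c=camera_info(n);R=Ro.from_rotvec(c['rvec']).as_matrix();t=np.array(c['tvec'])
    d=R.T@np.linalg.inv(c['intrinsics'])@[u,v,1];o=-R.T@t
    return o+d*(z-o[2])/d[2]
def proj(n,p):
    c=camera_info(n);return cv2.projectPoints(np.array([p],float),np.array(c['rvec']),np.array(c['tvec']),c['intrinsics'],None)[0].ravel()
def crop(n,x,y,w,h,s,out,im=None):
    im=read_camera(n) if im is None else im
    cv2.imwrite(out,cv2.resize(im[y:y+h,x:x+w],None,fx=s,fy=s,interpolation=cv2.INTER_CUBIC))
E
python3 - <<'E'
from h import *
im=cv2.imread('pics/top0.png')
a=cv2.resize(im[140:240,225:295],None,fx=5.5,fy=5.5,interpolation=cv2.INTER_CUBIC)
b=cv2.resize(im[135:235,355:430],None,fx=5.5,fy=5.5,interpolation=cv2.INTER_CUBIC)
cv2.imwrite('pics/c1.png',np.hstack([a,b]))
print(Ro.from_rotvec(get_state()['tcp_rot']).as_matrix().round(3))
E
```

```text
[[-0.932  0.362 -0.001]
 [ 0.362  0.932 -0.002]
 [ 0.    -0.002 -1.   ]]
```

View pics/c1.png

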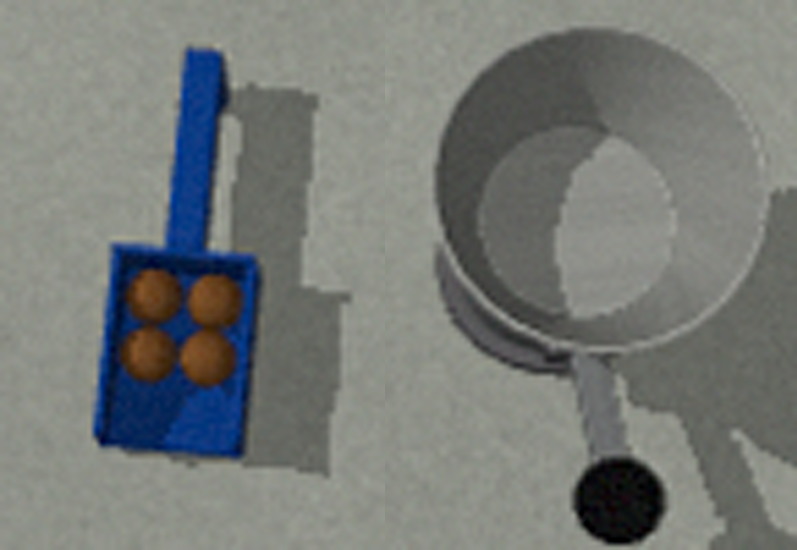

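```bash
python3 - <<'E'
from h import *
e=ray('top',262.1,148.9,.072);j=ray('top',259.2,185.1,.072)
ax=(e-j)/np.linalg.norm(e-j)
print('end',e,'junc',j,'len',np.linalg.norm(e-j),'yaw',np.arctan2(ax[1],ax[0]))
print('grip est',e-.06*ax, j+.045*ax)
h=ray('top',394.4,169.5,.170);p=ray('top',397.5,226.1,.117);print('hop',h,'pad',p,np.linalg.norm((h-p)[:2]),np.arctan2(*(h-p)[1::-1]))
for n,u,v,z in(('dabba',153,177,.125),('pig',473,183,.1),('tong1',320,137,.04),('tong2',316,206,.04),('shelf',103,245,.03),('shelfR',516,257,.03),('shelfTR',513,124,.03),('shelfTL',115,109,.03)): print(n,ray('top',u,v,z).round(3))
E
```

```text
end [0.64521747 0.14525437 0.072     ] junc [0.54174506 0.14845305 0.072     ] len 0.10352183415180431 yaw -0.030903490815893785
grip est [0.58524612 0.14710829 0.072     ] [0.58672358 0.14706261 0.072     ]
hop [ 0.56889847 -0.20389334  0.17      ] pad [ 0.43218462 -0.22311315  0.117     ] 0.1380582500051342 0.13966885117175884
dabba [0.54  0.42  0.125]
pig [ 0.561 -0.432  0.1  ]
tong1 [ 0.698 -0.015  0.04 ]
tong2 [ 0.496 -0.01   0.04 ]
shelf [0.368 0.574 0.03 ]
shelfR [ 0.371 -0.576  0.03 ]
shelfTR [ 0.764 -0.582  0.03 ]
shelfTL [0.764 0.578 0.03 ]
```

Call:
{"name": "step_arm", "arguments": {"steps": [1,0,4,-3,0,1,0,8,-6,0,1,0,12,-6,0,1,0,16,-6,0,1,0,20,-6,0,1,0,24,-6,0,1,0,28,-6,0,1,0,32,-6,0,1,0,36,-6,0,1,0,40,-6,0,1,0,40,-6,0,1,0,40,-6,0]}}

```text
time_s: 1.1
eef_pos: [0.2877, 0.7399, 0.2196]
tcp_rot: [0.578, 3.08, 0.064]
ft_force: [-0.2, 0.0, 0.1]
grip_width: 0.0852
grip_force: 0.0
```

Call:
{"name": "step_arm", "arguments": {"steps": [1,0,0,0,0,1,0,0,0,0]}}

```text
time_s: 1.27
eef_pos: [0.2875, 0.7396, 0.222]
tcp_rot: [0.577, 3.079, 0.067]
ft_force: [0.4, 0.2, 0.4]
grip_width: 0.0858
grip_force: 0.0
```

Call:
{"name": "step_arm", "arguments": {"steps": [1,0,-4,0,0,1,0,-8,0,0,1,0,-12,0,0,1,0,-16,0,0,1,0,-16,0,0]}}

```text
time_s: 1.68
eef_pos: [0.231, 0.5941, 0.2159]
tcp_rot: [0.577, 3.079, 0.071]
ft_force: [-0.2, 1.7, 2.2]
grip_width: 0.0855
grip_force: 0.0
```

```bash
python3 - <<'E'
from h import *
s=get_state();print(s['time_s'],s['joint_positions'].round(3),s['eef_pos'],s['tcp_rot'],'\n',Ro.from_rotvec(s['tcp_rot']).as_matrix().round(3))
E
```

```text
1.6833 [ 1.2    0.48   0.373  1.418 -0.     1.571] [0.23099024 0.59412384 0.21589391] [0.57739937 3.07859034 0.07094979] 
 [[-0.932  0.362  0.017]
 [ 0.362  0.931  0.043]
 [-0.     0.046 -0.999]]
```

Call:
{"name": "step_arm", "arguments": {"steps": [1,0,-4,-3,0,1,0,-8,-6,0,1,0,-12,-6,0,1,0,-16,-6,0,1,0,-20,-6,0,1,0,-24,-6,0,1,0,-28,-6,0,1,0,-32,-6,0,1,0,-36,-6,0,1,0,-40,-6,0,1,0,-44,-6,0,1,0,-47,-6,0,1,0,-47,-6,0]}}

```text
time_s: 2.77
eef_pos: [0.0588, 0.1512, 0.2553]
tcp_rot: [0.577, 3.079, 0.072]
ft_force: [0.3, 0.0, -0.6]
grip_width: 0.0854
grip_force: 0.0
```

```bash
cat >> h.py <<'E'
def st():
    s=get_state();M=Ro.from_rotvec(s['tcp_rot']).as_matrix()
    print(s['time_s'],'q',s['joint_positions'].round(3),'p',s['eef_pos'].round(4),'F',s['ft_force'].round(1),'w',round(s['grip_width'],4));print(M.round(3));return s,M
E
python3 -c "from h import *;st()"
```

```text
2.7667 q [ 1.2   -0.529 -0.505  1.548  0.     1.571] p [0.0588 0.1512 0.2553] F [ 0.3  0.  -0.6] w 0.0854
[[-0.932  0.362  0.017]
 [ 0.362  0.931  0.044]
 [ 0.     0.047 -0.999]]
```

```bash
python3 - <<'E'
from h import *
from scipy.optimize import least_squares
D=[(.2413,.0039,1.3352,np.hypot(.18094,.46545),.2063),(.48,.373,1.418,np.hypot(.23099,.59412),.2159),(-.529,-.505,1.548,np.hypot(.0588,.1512),.2553)]
def fk(x,q):
    a2,a3,b,d,t=x;e=q[0]-q[1];p=e+q[2]
    return np.array([a2*np.sin(q[0])+a3*np.cos(e)+b*np.sin(e)+t*np.cos(p),d+a2*np.cos(q[0])-a3*np.sin(e)+b*np.cos(e)-t*np.sin(p)])
f=least_squares(lambda x:np.r_[np.concatenate([fk(x,d[:3])-d[3:] for d in D])/.001,(x-[.4,.4,0,.3,.25])*.05],[.4,.4,0,.3,.25]);x=f.x
print(x,f.fun)
lo=np.array([-1.05,-1.09,-1.99]);hi=np.array([1.87,1.28,2.15])
def ik(r,z,p):
    s=least_squares(lambda q:np.r_[fk(x,q)-[r,z],(q[0]-q[1]+q[2]-p)*.1],[0,0,1.4],bounds=(lo,hi));return s.x,s.fun
for r,z in((.1,.1),(.1,.2),(.1,.3),(.1,.4),(.05,.3),(.0,.3),(.2,.1),(.2,.5),(.2,.7),(.5,.5),(.5,.7),(.5,.8),(.7,.5),(.7,.6),(.85,.25),(.9,.25),(.95,.3)):
    q,e=ik(r,z,np.pi/2);print(r,z,q.round(3),'err',e.round(3))
E
```

```text
[0.49188809 0.38930004 0.01829873 0.26701086 0.46453563] [ 0.00830208  0.04451796 -0.00596704 -0.01705167  0.00717343 -0.02746621
  0.0045944  -0.000535    0.00091494 -0.00164946  0.01072678]
0.1 0.1 [-0.59  -0.926  1.234] err [ 0. -0.  0.]
0.1 0.2 [-0.63  -0.677  1.524] err [ 0. -0.  0.]
0.1 0.3 [-0.602 -0.41   1.763] err [ 0. -0. -0.]
0.1 0.4 [-0.531 -0.117  1.985] err [ 0. -0. -0.]
0.05 0.3 [-0.707 -0.431  1.847] err [ 0. -0. -0.]
0.0 0.3 [-0.81  -0.439  1.942] err [ 0. -0. -0.]
0.2 0.1 [-0.311 -0.811  1.07 ] err [ 0. -0.  0.]
0.2 0.5 [-0.249  0.306  2.126] err [ 0. -0. -0.]
0.2 0.7 [-0.389  0.739  2.15 ] err [ 0.006 -0.015 -0.055]
0.5 0.5 [0.368 0.977 2.15 ] err [-0.    -0.001 -0.003]
0.5 0.7 [0.216 1.28  2.148] err [-0.005 -0.014 -0.049]
0.5 0.8 [0.102 1.28  2.007] err [-0.004 -0.019 -0.074]
0.7 0.5 [0.588 1.28  1.97 ] err [-0.005 -0.006 -0.029]
0.7 0.6 [0.468 1.28  1.897] err [-0.007 -0.01  -0.049]
0.85 0.25 [0.94 1.28 1.72] err [-0.004 -0.002 -0.019]
0.9 0.25 [0.955 1.28  1.612] err [-0.005 -0.003 -0.028]
0.95 0.3 [0.921 1.28  1.503] err [-0.008 -0.005 -0.043]
```

```bash
cat >> h.py <<'E'
def mv(p,ang=None,step=.04):
    "shift (cm, tool axes), spin to bring TCP to p and tool x to world heading ang (deg), rows"
    s,M=st();d=M.T@(np.array(p)-s['eef_pos']);sp=0
    if ang is not None:
        g=lambda a:np.arctan2(*(M@[np.cos(a),np.sin(a),0])[1::-1])-np.radians(ang)
        A=np.linspace(-np.pi,np.pi,7201);sp=A[np.argmin([abs(np.angle(np.exp(1j*g(a)))) for a in A])]
    print('shift',(d*100).round(2),'spin',round(sp,3),'rows',max(np.linalg.norm(d)/step,abs(sp)/.12))
E
python3 -c "
from h import *
mv([.586,.147,.15],178.2)"
```

```text
2.7667 q [ 1.2   -0.529 -0.505  1.548  0.     1.571] p [0.0588 0.1512 0.2553] F [ 0.3  0.  -0.6] w 0.0854
[[-0.932  0.362  0.017]
 [ 0.362  0.931  0.044]
 [ 0.     0.047 -0.999]]
shift [-49.29  18.2   11.39] spin -0.339 rows 13.441248099341424
```

Call:
{"name": "step_arm", "arguments": {"steps": [0.6,-49.3,18.2,11.4,-0.34,0.6,-49.3,18.2,11.4,-0.34,0.6,-49.3,18.2,11.4,-0.34,0.6,-49.3,18.2,11.4,-0.34,0.6,-49.3,18.2,11.4,-0.34,0.6,-49.3,18.2,11.4,-0.34,0.6,-49.3,18.2,11.4,-0.34,0.6,-49.3,18.2,11.4,-0.34,0.6,-49.3,18.2,11.4,-0.34,0.6,-49.3,18.2,11.4,-0.34,0.6,-49.3,18.2,11.4,-0.34,0.6,-49.3,18.2,11.4,-0.34,0.6,-49.3,18.2,11.4,-0.34,0.6,-49.3,18.2,11.4,-0.34,0.6,-49.3,18.2,11.4,-0.34,0.6,-49.3,18.2,11.4,-0.34,0.6,-49.3,18.2,11.4,-0.34]}}

```text
time_s: 4.18
eef_pos: [0.5888, 0.1503, 0.148]
tcp_rot: [0.049, 3.125, 0.061]
ft_force: [0.5, -0.1, -0.5]
grip_width: 0.0512
grip_force: 0.0
```

```bash
python3 -c "
from h import *
mv([.586,.147,.042],178.2)"
```

```text
4.1833 q [0.232 0.462 0.169 1.253 0.034 0.264] p [0.5888 0.1503 0.148 ] F [ 0.5 -0.1 -0.5] w 0.0512
[[-0.999  0.031  0.016]
 [ 0.032  0.999  0.039]
 [-0.015  0.039 -0.999]]
shift [ 0.43 -0.75 10.58] spin -0.001 rows 2.653221767611531
```

Call:
{"name": "step_arm", "arguments": {"steps": [0.6,0.3,-0.6,4,0,0.6,0.4,-0.7,8,0,0.6,0.4,-0.7,10.5,0,0.6,0.4,-0.7,10.5,0,0.6,0.4,-0.7,10.5,0]}}

```text
time_s: 4.6
eef_pos: [0.5833, 0.1477, 0.0432]
tcp_rot: [0.047, 3.128, 0.06]
ft_force: [0.8, 0.6, 0.8]
grip_width: 0.0511
grip_force: 0.0
```

```bash
python3 -c "
from h import *
mv([.586,.147,.042],178.2)
a=read_camera('top');crop('top',230,130,70,100,5.5,'pics/g1.png',a)
b=read_camera('side')
u=cv2.imread('pics/g1.png');v=cv2.resize(b[185:285,270:370],(550,550),interpolation=cv2.INTER_CUBIC)
cv2.imwrite('pics/g1.png',np.hstack([u,v])[:, :800])"
```

```text
4.6 q [ 0.229  0.535 -0.     1.013  0.034  0.26 ] p [0.5833 0.1477 0.0432] F [0.8 0.6 0.8] w 0.0511
[[-0.999  0.03   0.013]
 [ 0.03   0.999  0.038]
 [-0.012  0.038 -0.999]]
shift [-0.27 -0.06  0.12] spin 0.001 rows 0.07532243452225049
```

View pics/g1.png

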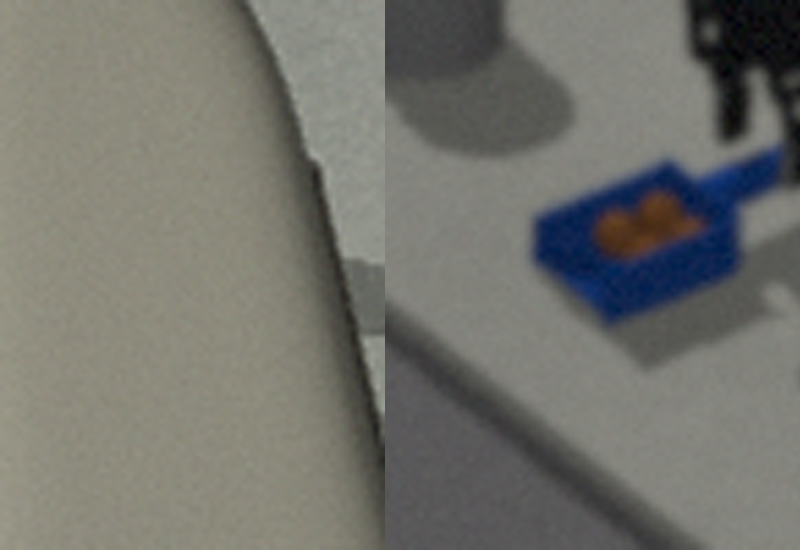

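The top view is blocked by the arm. The side crop shows the open fingers straddling the blue handle, and all the nuts are still in the tray. Next I close and lift.

Call:
{"name": "step_arm", "arguments": {"steps": [0,0,0,0,0,0,0,0,0,0,0,0,0,0,0,0,0,0,0,0,0,0,0,0,0,0,0,0,0,0,0,0,0,-1,0,0,0,0,-2.5,0,0,0,0,-4,0,0,0,0,-5.5,0,0,0,0,-7,0,0,0,0,-8,0,0,0,0,-8,0], "newtons": 80}}

```text
time_s: 5.78
eef_pos: [0.5854, 0.1448, 0.1259]
tcp_rot: [0.048, 3.121, 0.062]
ft_force: [0.3, 0.0, -1.0]
grip_width: 0.0157
grip_force: 78.1
```

```bash
python3 -c "
from h import *
mv([.54,.16,.125],-10)"
```

```text
5.7833 q [0.224 0.463 0.112 1.191 0.034 0.255] p [0.5854 0.1448 0.1259] F [ 0.3  0.  -1. ] w 0.0157
[[-0.999  0.03   0.02 ]
 [ 0.031  0.999  0.04 ]
 [-0.019  0.04  -0.999]]
shift [4.59 1.38 0.06] spin -2.998 rows 24.987297124385485
```

Call:
{"name": "step_arm", "arguments": {"steps": [0,0.2,0,0,-0.03,0,0.4,0,0,-0.08,0,0.8,0.2,0,-0.15,0,1.2,0.4,0,-0.24,0,1.6,0.5,0,-0.34,0,2,0.6,0,-0.44,0,2.4,0.7,0,-0.54,0,2.8,0.8,0,-0.64,0,3.2,0.9,0,-0.74,0,3.6,1,0,-0.84,0,4,1.1,0,-0.94,0,4.3,1.2,0,-1.04,0,4.6,1.4,0,-1.14,0,4.6,1.4,0,-1.24,0,4.6,1.4,0,-1.34,0,4.6,1.4,0,-1.44,0,4.6,1.4,0,-1.54,0,4.6,1.4,0,-1.64,0,4.6,1.4,0,-1.74,0,4.6,1.4,0,-1.84]}}

```text
time_s: 7.45
eef_pos: [0.5373, 0.1598, 0.1216]
tcp_rot: [-2.445, 1.912, 0.02]
ft_force: [0.4, -1.2, -0.8]
grip_width: 0.0157
grip_force: 78.1
```

Call:
{"name": "step_arm", "arguments": {"steps": [0,0,0,0,-0.1,0,0,0,0,-0.2,0,0,0,0,-0.3,0,0,0,0,-0.4,0,0,0,0,-0.5,0,0,0,0,-0.6,0,0,0,0,-0.7,0,0,0,0,-0.8,0,0,0,0,-0.9,0,0,0,0,-1,0,0,0,0,-1.08,0,0,0,0,-1.13,0,0,0,0,-1.16,0,0,0,0,-1.16,0,0,0,0,-1.16]}}

```text
time_s: 8.7
eef_pos: [0.5374, 0.1598, 0.1218]
tcp_rot: [-3.091, 0.268, -0.016]
ft_force: [1.0, -0.0, -1.3]
grip_width: 0.015
grip_force: 78.1
```

```bash
python3 -c "
from h import *
mv([.54,.16,.0435],-10)
b=read_camera('side');u=proj('side',[.6,.16,.1]).astype(int);print(u)
cv2.imwrite('pics/g2.png',cv2.resize(b[u[1]-60:u[1]+60,u[0]-80:u[0]+80],None,fx=4.5,fy=4.5,interpolation=cv2.INTER_CUBIC))"
```

```text
8.7 q [ 0.27   0.39  -0.013  1.144  0.033 -2.698] p [0.5374 0.1598 0.1218] F [ 1.  -0.  -1.3] w 0.015
[[ 0.985 -0.172  0.013]
 [-0.173 -0.984  0.038]
 [ 0.007 -0.04  -0.999]]
shift [0.2  0.24 7.83] spin 0.001 rows 1.9586803538066349
[339 202]
```

View pics/g2.png

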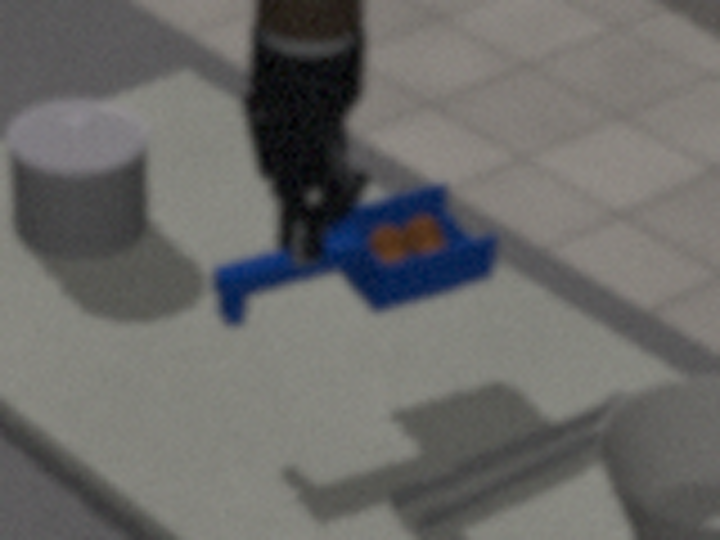

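The scoop is now turned nose-outward (+x), and the nuts are in the tray at about (410,240). I'll set it down, release it and retract.

Call:
{"name": "step_arm", "arguments": {"steps": [0,0.2,0.2,2,0,0,0.2,0.2,4,0,0,0.2,0.2,6,0,0,0.2,0.2,7,0,0,0.2,0.2,7.5,0,0,0.2,0.2,7.6,0,0,0.2,0.2,7.6,0,0.6,0.2,0.2,7.6,0,0.6,0.2,0.2,7.6,0,0.6,0.2,0.2,7.6,0,0.6,0.2,0.2,7.6,0,0.6,0.2,0.2,7.6,0,0.6,0.2,0.2,7.6,0]}}

```text
time_s: 9.83
eef_pos: [0.5409, 0.1605, 0.0466]
tcp_rot: [-3.09, 0.267, -0.018]
ft_force: [0.2, -0.2, -1.2]
grip_width: 0.0511
grip_force: 0.0
```

Call:
{"name": "step_arm", "arguments": {"steps": [0.6,0,0,-2,0,0.6,0,0,-6,0,0.6,0,0,-10,0,0.6,0,0,-14,0,0.6,0,0,-18,0]}}

```text
time_s: 10.25
eef_pos: [0.5376, 0.1534, 0.2282]
tcp_rot: [-3.091, 0.267, -0.018]
ft_force: [0.9, 0.9, 0.1]
grip_width: 0.0515
grip_force: 0.0
```

```bash
python3 -c "
from h import *
mv([.385,-.108,.5])"
```

```text
10.25 q [ 0.258  0.331  0.182  1.398  0.033 -2.71 ] p [0.5376 0.1534 0.2282] F [0.9 0.9 0.1] w 0.0515
[[ 0.985 -0.171  0.015]
 [-0.172 -0.984  0.038]
 [ 0.008 -0.04  -0.999]]
shift [-10.33  27.25 -28.38] spin 0 rows 10.170283309636847
```

Call:
{"name": "step_arm", "arguments": {"steps": [0.6,-2.5,7,-7,0.1,0.6,-5,14,-14,0.2,0.6,-8,20,-21,0.3,0.6,-10.3,27.2,-28.4,0.4,0.6,-10.3,27.2,-28.4,0.5,0.6,-10.3,27.2,-28.4,0.6,0.6,-10.3,27.2,-28.4,0.7,0.6,-10.3,27.2,-28.4,0.8,0.6,-10.3,27.2,-28.4,0.8,0.6,-10.3,27.2,-28.4,0.8,0.6,-10.3,27.2,-28.4,0.8,0.6,-10.3,27.2,-28.4,0.8]}}

```text
time_s: 11.25
eef_pos: [0.3859, -0.1084, 0.4996]
tcp_rot: [-2.738, 1.452, 0.001]
ft_force: [0.3, -0.3, 0.1]
grip_width: 0.051
grip_force: 0.0
```

```bash
python3 -c "
from h import *
st()"
```

```text
11.25 q [-0.308  0.122  0.632  2.074  0.041 -2.474] p [ 0.3859 -0.1084  0.4996] F [ 0.3 -0.3  0.1] w 0.051
[[ 0.561 -0.828  0.019]
 [-0.827 -0.56   0.037]
 [-0.02  -0.037 -0.999]]
```

Call:
{"name": "step_arm", "arguments": {"steps": [0.6,0,0,-4,0,0.6,0,0,-8,0,0.6,0,0,-12,0,0.6,0,0,-16,0,0.6,0,0,-16,0,0.6,0,0,-16,0]}}

```text
time_s: 11.75
eef_pos: [0.3763, -0.1064, 0.5358]
tcp_rot: [-2.735, 1.445, -0.052]
ft_force: [0.1, 0.1, 0.0]
grip_width: 0.0514
grip_force: 0.0
```

```bash
python3 -c "
from h import *
st()"
```

```text
11.75 q [-0.31   0.12   0.739  2.149  0.041 -2.479] p [ 0.3763 -0.1064  0.5358] F [0.1 0.1 0. ] w 0.0514
[[ 0.563 -0.825  0.052]
 [-0.826 -0.563  0.027]
 [ 0.007 -0.058 -0.998]]
```

Call:
{"name": "step_arm", "arguments": {"steps": [0.6,0,0,-30,0,0.6,0,0,-30,0,0.6,0,0,-30,0]}}

```text
time_s: 12.0
eef_pos: [0.3663, -0.1048, 0.5527]
tcp_rot: [-2.725, 1.443, -0.119]
ft_force: [0.0, -0.1, 0.3]
grip_width: 0.0513
grip_force: 0.0
```

Call:
{"name": "step_arm", "arguments": {"steps": [0.6,0,0,-5,0,0.6,0,0,-5,0]}}

```text
time_s: 12.17
eef_pos: [0.3611, -0.104, 0.5665]
tcp_rot: [-2.716, 1.44, -0.176]
ft_force: [-1.2, 0.8, 0.4]
grip_width: 0.0512
grip_force: 0.0
```

Call:
{"name": "step_arm", "arguments": {"steps": [0.6,14,-21,0,0,0.6,14,-21,0,0,0.6,14,-21,0,0,0.6,14,-21,0,0]}}

```text
time_s: 12.5
eef_pos: [0.5139, -0.0998, 0.5437]
tcp_rot: [-2.709, 1.436, -0.204]
ft_force: [0.5, 0.1, 0.3]
grip_width: 0.0511
grip_force: 0.0
```

```bash
python3 -c "
from h import *
st()"
```

```text
12.5 q [-0.21   0.358  1.082  2.148  0.03  -2.375] p [ 0.5139 -0.0998  0.5437] F [0.5 0.1 0.3] w 0.0511
[[ 0.555 -0.819  0.149]
 [-0.828 -0.561 -0.002]
 [ 0.085 -0.123 -0.989]]
```

Call:
{"name": "step_arm", "arguments": {"steps": [0.6,1,4,-6,0,0.6,1,4,-6,0]}}

```text
time_s: 12.67
eef_pos: [0.4761, -0.1283, 0.5566]
tcp_rot: [-2.708, 1.433, -0.218]
ft_force: [-1.9, -0.4, 1.2]
grip_width: 0.0515
grip_force: 0.0
```

Call:
{"name": "step_arm", "arguments": {"steps": [0.6,0,0,-6,0,0.6,0,0,-6,0]}}

```text
time_s: 12.83
eef_pos: [0.4527, -0.1236, 0.5877]
tcp_rot: [-2.686, 1.429, -0.31]
ft_force: [-0.1, 0.6, 1.0]
grip_width: 0.0511
grip_force: 0.0
```

Call:
{"name": "step_arm", "arguments": {"steps": [0.6,0,0,-6,0,0.6,0,0,-6,0]}}

```text
time_s: 13.0
eef_pos: [0.4344, -0.1187, 0.607]
tcp_rot: [-2.673, 1.421, -0.368]
ft_force: [-0.5, 0.3, 0.6]
grip_width: 0.0507
grip_force: 0.0
```

Call:
{"name": "step_arm", "arguments": {"steps": [0.6,0,0,-6,0,0.6,0,0,-6,0]}}

```text
time_s: 13.17
eef_pos: [0.4167, -0.1145, 0.6242]
tcp_rot: [-2.66, 1.415, -0.423]
ft_force: [-1.0, 0.1, -0.8]
grip_width: 0.0514
grip_force: 0.0
```

Call:
{"name": "step_arm", "arguments": {"steps": [0.6,0,0,-6,0,0.6,0,0,-6,0]}}

```text
time_s: 13.33
eef_pos: [0.3989, -0.1102, 0.6404]
tcp_rot: [-2.646, 1.409, -0.477]
ft_force: [-1.5, 0.5, -0.3]
grip_width: 0.0514
grip_force: 0.0
```

```bash
python3 -c "
from h import *
st()"
```

```text
13.3333 q [-0.306  0.082  0.991  2.15   0.047 -2.462] p [ 0.3989 -0.1102  0.6404] F [-1.5  0.5 -0.3] w 0.0514
[[ 0.521 -0.79   0.323]
 [-0.824 -0.565 -0.053]
 [ 0.224 -0.238 -0.945]]
```

Call:
{"name": "step_arm", "arguments": {"steps": [0.6,0,0,-6,0,0.6,0,0,-6,0]}}

```text
time_s: 13.5
eef_pos: [0.3809, -0.1056, 0.6557]
tcp_rot: [-2.631, 1.402, -0.531]
ft_force: [-0.4, 0.1, -0.2]
grip_width: 0.0513
grip_force: 0.0
```

Call:
{"name": "step_arm", "arguments": {"steps": [0.6,0,0,-6,0,0.6,0,0,-6,0]}}

```text
time_s: 13.67
eef_pos: [0.3626, -0.1008, 0.6703]
tcp_rot: [-2.615, 1.396, -0.585]
ft_force: [-0.8, 0.7, 0.4]
grip_width: 0.0512
grip_force: 0.0
```

```bash
python3 -c "
from h import *
a=read_camera('top')
cv2.imwrite('pics/t2.png',a)
crop('top',220,110,110,120,5,'pics/t3.png',a)
mv([.45,.15,.25],-10)"
```

```text
13.7167 q [-0.314 -0.007  0.979  2.15   0.049 -2.465] p [ 0.3621 -0.1006  0.6712] F [-1.1  0.2  0.9] w 0.0513
[[ 0.499 -0.773  0.391]
 [-0.82  -0.568 -0.075]
 [ 0.281 -0.283 -0.917]]
shift [-27.97  -9.1   40.18] spin -0.805 rows 12.448948999310288
```

View pics/t3.png

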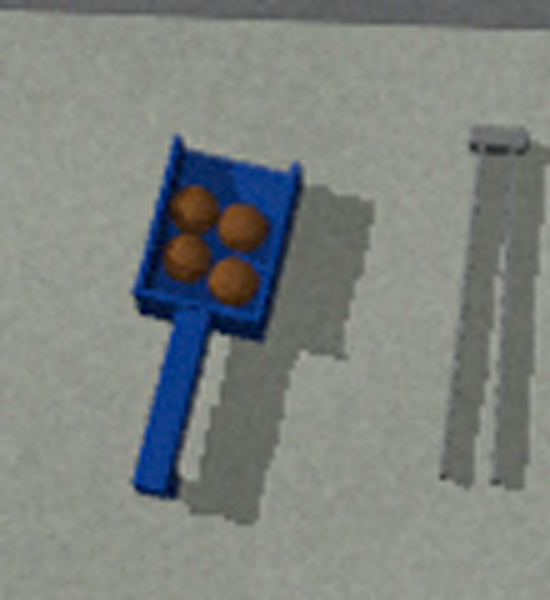

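The scoop stands upright, nose up-image, with four nuts in it. Its handle end is at (157,493) in the crop and the tray junction at about (193,316). The tong is undisturbed.

```bash
python3 - <<'E'
from h import *
e=ray('top',251.4,208.4,.072);j=ray('top',258.6,173.4,.072);ax=(j-e)/np.linalg.norm(j-e)
print(np.linalg.norm(e-j),np.degrees(np.arctan2(ax[1],ax[0])),e+.06*ax,j-.045*ax)
g=(e+.06*ax+j-.045*ax)/2;g[2]=.062
s=get_state();M=Ro.from_rotvec(s['tcp_rot']).as_matrix()
t=g+.018*M[:,2];print('tcp target',t,'pre',t-.12*M[:,2])
mv(t-.12*M[:,2],np.degrees(np.arctan2(ax[1],ax[0])))
E
```

```text
0.09993568437103632 -8.572718452373342 [0.53526633 0.15759519 0.072     ] [0.53025859 0.1583501  0.072     ]
tcp target [0.53980899 0.15661614 0.04549223] pre [0.49283214 0.16565953 0.15554401]
13.7167 q [-0.314 -0.007  0.979  2.15   0.049 -2.465] p [ 0.3621 -0.1006  0.6712] F [-1.1  0.2  0.9] w 0.0513
[[ 0.499 -0.773  0.391]
 [-0.82  -0.568 -0.075]
 [ 0.281 -0.283 -0.917]]
shift [-29.76 -10.62  50.4 ] spin -0.827 rows 14.87271822548837
```

Call:
{"name": "step_arm", "arguments": {"steps": [0.6,-29.8,-10.6,50.4,-0.83,0.6,-29.8,-10.6,50.4,-0.83,0.6,-29.8,-10.6,50.4,-0.83,0.6,-29.8,-10.6,50.4,-0.83,0.6,-29.8,-10.6,50.4,-0.83,0.6,-29.8,-10.6,50.4,-0.83,0.6,-29.8,-10.6,50.4,-0.83,0.6,-29.8,-10.6,50.4,-0.83,0.6,-29.8,-10.6,50.4,-0.83,0.6,-29.8,-10.6,50.4,-0.83,0.6,-29.8,-10.6,50.4,-0.83,0.6,-29.8,-10.6,50.4,-0.83,0.6,-29.8,-10.6,50.4,-0.83,0.6,-29.8,-10.6,50.4,-0.83,0.6,-29.8,-10.6,50.4,-0.83,0.6,-29.8,-10.6,50.4,-0.83,0.6,-29.8,-10.6,50.4,-0.83,0.6,-29.8,-10.6,50.4,-0.83]}}

```text
time_s: 15.22
eef_pos: [0.4919, 0.1658, 0.1532]
tcp_rot: [3.025, -0.228, 0.618]
ft_force: [-0.2, 0.1, 0.7]
grip_width: 0.0513
grip_force: 0.0
```

```bash
python3 -c "
from h import *
mv([.5398,.1566,.0455],-8.6)"
```

```text
15.2167 q [ 0.48   0.067 -0.438  0.742 -0.247 -2.551] p [0.4919 0.1658 0.1532] F [-0.2  0.1  0.7] w 0.0513
[[ 0.91  -0.153  0.386]
 [-0.135 -0.988 -0.074]
 [ 0.393  0.015 -0.919]]
shift [2.500e-01 1.000e-02 1.182e+01] spin 0.003 rows 2.9547712224456695
```

Call:
{"name": "step_arm", "arguments": {"steps": [0.6,0.2,0,4,0,0.6,0.2,0,8,0,0.6,0.2,0,11,0,0.6,0.2,0,11.8,0,0.6,0.2,0,11.8,0,0.6,0.2,0,11.8,0,0,0.2,0,11.8,0,0,0.2,0,11.8,0,0,0.2,0,11.8,0,0,0.2,0,11.8,0,0,0.2,0,11.8,0,0,0.2,0,11.8,0,0,0.2,0,11.8,0], "newtons": 90}}

```text
time_s: 16.3
eef_pos: [0.5401, 0.158, 0.0478]
tcp_rot: [3.026, -0.228, 0.624]
ft_force: [-4.0, -0.4, 9.2]
grip_width: 0.0155
grip_force: 88.0
```

```bash
python3 -c "
from h import *
st()"
```

```text
16.3 q [ 0.415  0.275 -0.511  0.442 -0.225 -2.615] p [0.5401 0.158  0.0478] F [-4.  -0.4  9.2] w 0.0155
[[ 0.908 -0.152  0.39 ]
 [-0.135 -0.988 -0.072]
 [ 0.396  0.013 -0.918]]
```

```bash
cat >> h.py <<'E'
HOP=np.array([.569,-.204]);T0=np.array([.5401,.158,.0478])
R0=np.array([[.908,-.152,.39],[-.135,-.988,-.072],[.396,.013,-.918]])
h=np.radians(-8.6);S0=np.array([[-np.cos(h),np.sin(h),0],[-np.sin(h),-np.cos(h),0],[0,0,1.]])  # scoop axes, -x = nose
G0=np.array([.533,.158,.062]);RS=R0.T@S0;rG=R0.T@(G0-T0)  # scoop in tool frame
LIP=np.array([-.1425,0,-.017])
PT=np.array([[-.1425,y,-.017] for y in(-.036,.036)]+[[-.111,y,-.032] for y in(-.036,.036)]+[[-.045,y,-.032] for y in(-.036,.036)]+[[.055,0,-.032],[.06,0,-.01]])
def pourpose(phi,zmin=.182,off=.02):
    M=R0@Ro.from_euler('z',phi).as_matrix();S=M@RS
    lz=min((S@p)[2] for p in PT); n=-S[:2,0]/np.linalg.norm(S[:2,0])
    z=zmin-lz; g=np.r_[HOP-off*n-(S@LIP)[:2],z]
    return g-M@rG,M,S
def rel(p,s,M0): return (M0.T@(p-s['eef_pos'])*100).round(1)
E
python3 - <<'E'
from h import *
s,M0=st()
for d in range(0,181,20):
    p,M,S=pourpose(np.radians(d));print(d,p.round(3),'nosedown',np.degrees(np.arcsin(S[2,0])).round(1),'roll',np.degrees(np.arcsin(S[2,1])).round(1),'zaxis',S[:,2].round(2),rel(p,s,M0))
print(rel(s['eef_pos']+[0,0,.15],s,M0))
E
```

```text
16.3 q [ 0.415  0.275 -0.511  0.442 -0.225 -2.615] p [0.5401 0.158  0.0478] F [-4.  -0.4  9.2] w 0.0155
[[ 0.908 -0.152  0.39 ]
 [-0.135 -0.988 -0.072]
 [ 0.396  0.013 -0.918]]
0 [ 0.415 -0.18   0.2  ] nosedown 0.0 roll 0.0 zaxis [-0. -0.  1.] [ -0.7  35.5 -16.4]
20 [ 0.431 -0.133  0.207] nosedown 1.0 roll -7.8 zaxis [-0.05 -0.13  0.99] [  0.3  30.6 -16.7]
40 [ 0.46  -0.094  0.217] nosedown 4.4 roll -14.9 zaxis [-0.13 -0.24  0.96] [  2.8  26.4 -16.8]
60 [ 0.499 -0.068  0.229] nosedown 9.8 roll -20.4 zaxis [-0.24 -0.3   0.92] [  6.5  23.2 -16.6]
80 [ 0.543 -0.057  0.242] nosedown 16.7 roll -23.6 zaxis [-0.37 -0.33  0.87] [ 10.9  21.5 -16.2]
100 [ 0.588 -0.063  0.255] nosedown 24.5 roll -23.8 zaxis [-0.49 -0.31  0.82] [ 15.6  21.4 -15.6]
120 [ 0.629 -0.085  0.27 ] nosedown 32.3 roll -21.1 zaxis [-0.6  -0.24  0.76] [ 20.1  23.  -15.2]
140 [ 0.66  -0.122  0.28 ] nosedown 39.3 roll -16.0 zaxis [-0.68 -0.13  0.72] [ 23.9  26.1 -14.6]
160 [ 0.678 -0.168  0.285] nosedown 44.5 roll -9.1 zaxis [-0.72 -0.    0.7 ] [ 26.3  30.5 -14. ]
180 [ 0.679 -0.22   0.283] nosedown 46.7 roll -1.4 zaxis [-0.72  0.13  0.69] [ 27.   35.5 -13.5]
[  5.9   0.2 -13.8]
```

Call:
{"name": "step_arm", "arguments": {"steps": [0,0.4,0,-0.9,0,0,1.2,0,-2.8,0,0,2.2,0,-5.1,0,0,3.2,0,-7.5,0,0,4.2,0.1,-9.8,0,0,5.2,0.2,-12.1,0,0,6,0.2,-14,0,0,6.3,0.8,-15.5,0.02,0,6.3,2,-16.2,0.06,0,6.3,4,-16.5,0.12,0,6.3,6.2,-16.8,0.2,0,6.2,8.5,-16.8,0.28,0,6,11,-16.8,0.37,0,5.8,13.5,-16.8,0.46,0,5.6,16,-16.8,0.55,0,5.3,18.5,-16.8,0.64,0,5,21,-16.8,0.73,0,4.7,23.2,-16.8,0.82,0,4.5,24.5,-16.8,0.87,0,4.5,24.8,-16.8,0.87]}}

```text
time_s: 17.97
eef_pos: [0.4747, -0.0838, 0.2198]
tcp_rot: [-2.58, 1.454, -0.573]
ft_force: [0.2, 0.9, -1.5]
grip_width: 0.0151
grip_force: 88.9
```

```bash
python3 - <<'E'
from h import *
s,M0=st()
print('phi now',np.degrees(Ro.from_matrix(R0.T@M0).as_rotvec()))
print(pourpose(.87)[0])
for d in range(50,181,7):
    p,M,S=pourpose(np.radians(d));print(d,rel(p,s,M0),round(np.radians(d)-Ro.from_matrix(R0.T@M0).as_rotvec()[2],2))
b=read_camera('side');u=proj('side',[.569,-.12,.2]).astype(int)
cv2.imwrite('pics/p1.png',cv2.resize(b[u[1]-70:u[1]+70,u[0]-90:u[0]+90],None,fx=4,fy=4,interpolation=cv2.INTER_CUBIC))
E
```

```text
17.9667 q [-0.168 -0.122 -0.442  0.849 -0.01  -2.285] p [ 0.4747 -0.0838  0.2198] F [ 0.2  0.9 -1.5] w 0.0151
[[ 0.465 -0.798  0.384]
 [-0.845 -0.529 -0.076]
 [ 0.264 -0.289 -0.92 ]]
phi now [-0.38182582 -0.19908335 50.13532278]
[ 0.47790505 -0.07965434  0.2226016 ]
50 [-0.1 -0.6 -0.2] -0.0
57 [-0.1 -2.3 -0.1] 0.12
64 [ 0.2 -4.   0. ] 0.24
71 [ 0.7 -5.6  0.2] 0.36
78 [ 1.3 -7.1  0.3] 0.49
85 [ 2.2 -8.5  0.5] 0.61
92 [ 3.2 -9.8  0.7] 0.73
99 [  4.3 -11.    0.9] 0.85
106 [  5.6 -12.1   1. ] 0.98
113 [  7.1 -13.    1.2] 1.1
120 [  8.6 -13.7   1.3] 1.22
127 [ 10.2 -14.2   1.5] 1.34
134 [ 11.9 -14.4   1.7] 1.46
141 [ 13.7 -14.5   1.9] 1.59
148 [ 15.4 -14.4   2.1] 1.71
155 [ 17.1 -14.    2.3] 1.83
162 [ 18.8 -13.4   2.5] 1.95
169 [ 20.4 -12.6   2.7] 2.07
176 [ 21.9 -11.6   2.9] 2.2
```

View pics/p1.png

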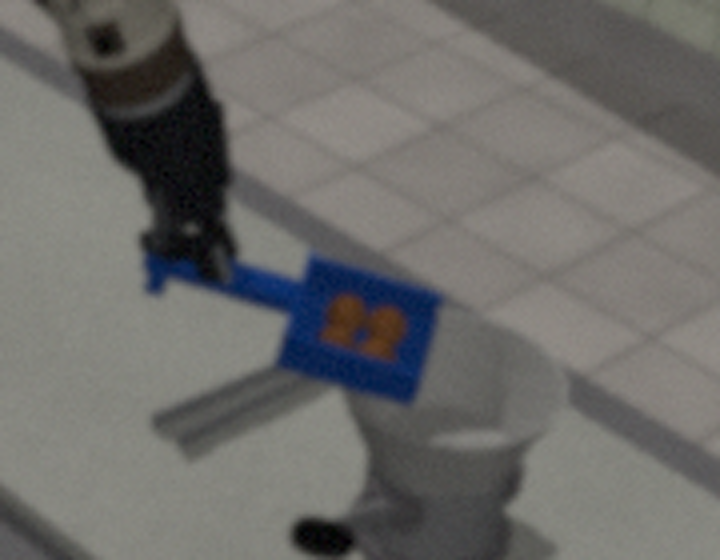

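The lip at about (430,350) is over the hopper mouth, and the nuts are still in the tray. Now I pour by spinning.

Call:
{"name": "step_arm", "arguments": {"steps": [0,-0.1,-2,-0.1,0.1,0,0.2,-4,0,0.24,0,0.7,-5.6,0.2,0.36,0,1.3,-7.1,0.3,0.49,0,2.2,-8.5,0.5,0.61,0,3.2,-9.8,0.7,0.73,0,4.3,-11,0.9,0.85,0,5.6,-12.1,1,0.98,0,7.1,-13,1.2,1.1,0,8.6,-13.7,1.3,1.22,0,10.2,-14.2,1.5,1.34,0,11.9,-14.4,1.7,1.46,0,13.7,-14.5,1.9,1.59,0,15.4,-14.4,2.1,1.71,0,17.1,-14,2.3,1.83,0,18.8,-13.4,2.5,1.95,0,20.4,-12.6,2.7,2.07,0,21.9,-11.6,2.9,2.2,0,21.9,-11.6,2.9,2.2,0,21.9,-11.6,2.9,2.2]}}

```text
time_s: 19.68
eef_pos: [0.6831, -0.2062, 0.285]
tcp_rot: [0.107, 2.74, -0.083]
ft_force: [0.6, -0.4, -0.9]
grip_width: 0.0153
grip_force: 89.7
```

Call:
{"name": "step_arm", "arguments": {"steps": [0,0,0,0,0,0,0,0,0,0,0,0,0,0,0,0,0,0,0,0,0,0,0,0,0,0,0,0,0,0]}}

```text
time_s: 20.18
eef_pos: [0.6833, -0.2059, 0.2859]
tcp_rot: [0.107, 2.739, -0.083]
ft_force: [0.3, -0.4, -1.2]
grip_width: 0.0151
grip_force: 89.7
```

```bash
python3 - <<'E'
from h import *
s,M0=st()
b=read_camera('side');u=proj('side',[.569,-.2,.2]).astype(int)
cv2.imwrite('pics/p2.png',cv2.resize(b[u[1]-70:u[1]+70,u[0]-90:u[0]+90],None,fx=4,fy=4,interpolation=cv2.INTER_CUBIC))
E
```

```text
20.1833 q [-0.316  0.321  0.228  1.077  0.05  -0.227] p [ 0.6833 -0.2059  0.2859] F [ 0.3 -0.4 -1.2] w 0.0151
[[-0.918  0.087  0.386]
 [ 0.063  0.995 -0.074]
 [-0.391 -0.043 -0.919]]
```

View pics/p2.png

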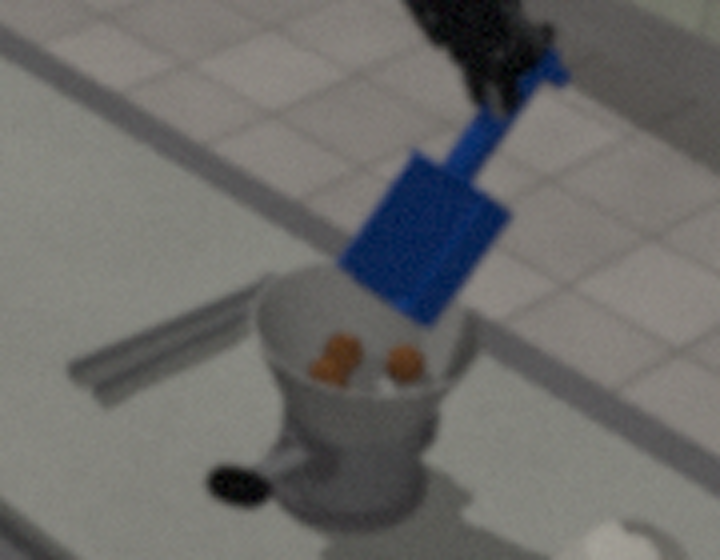

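```bash
python3 - <<'E'
from h import *
s,M0=st()
for z in(.3,.15): print(rel(np.r_[T0[:2],z],s,M0))
print(rel(s['eef_pos']+[0,0,.03],s,M0),'spin',Ro.from_matrix(M0.T@R0).as_rotvec())
E
```

```text
20.2333 q [-0.316  0.321  0.228  1.077  0.05  -0.227] p [ 0.6832 -0.2061  0.2859] F [ 0.1 -0.  -1.8] w 0.0148
[[-0.918  0.087  0.386]
 [ 0.063  0.995 -0.074]
 [-0.391 -0.043 -0.919]]
[14.9 34.9 -9.5]
[20.8 35.6  4.3]
[-1.2 -0.1 -2.8] spin [ 5.69034968e-03 -3.02248027e-03 -3.06935321e+00]
```

Call:
{"name": "step_arm", "arguments": {"steps": [0,-1,0,-2.5,-0.05,0,0,2,-3.5,-0.17,0,1.5,5,-4,-0.29,0,3,8,-5,-0.41,0,4.5,11,-5.5,-0.53,0,6,14,-6,-0.65,0,7.5,17,-6.5,-0.77,0,9,20,-7,-0.89,0,10.5,23,-7.5,-1.01,0,12,26,-8,-1.13,0,13,29,-8.5,-1.25,0,14,32,-9,-1.37,0,14.9,34.9,-9.5,-1.49,0,14.9,34.9,-9.5,-1.61,0,14.9,34.9,-9.5,-1.73,0,14.9,34.9,-9.5,-1.85,0,14.9,34.9,-9.5,-1.97,0,14.9,34.9,-9.5,-2.09,0,14.9,34.9,-9.5,-2.21,0,14.9,34.9,-9.5,-2.33]}}

```text
time_s: 21.9
eef_pos: [0.5402, 0.1577, 0.3001]
tcp_rot: [-2.695, 1.276, -0.591]
ft_force: [0.8, -1.0, -0.9]
grip_width: 0.0151
grip_force: 89.5
```

Call:
{"name": "step_arm", "arguments": {"steps": [0,0,0,0,-0.12,0,0,0,0,-0.24,0,0,0,0,-0.36,0,0,0,0,-0.48,0,0,0,0,-0.6,0,0,0,0,-0.7,0,0,0,0,-0.74,0,0,0,0,-0.74,0,0,0,0,-0.74]}}

```text
time_s: 22.65
eef_pos: [0.5402, 0.1575, 0.3]
tcp_rot: [3.026, -0.23, 0.618]
ft_force: [-0.5, -0.1, -1.7]
grip_width: 0.0146
grip_force: 89.4
```

```bash
python3 - <<'E'
from h import *
s,M0=st()
for z in(.15,.06,.050): print(rel(np.r_[T0[:2],z],s,M0))
print('spin',Ro.from_matrix(M0.T@R0).as_rotvec())
b=read_camera('side');u=proj('side',[.569,.0,.2]).astype(int);print(u)
cv2.imwrite('pics/p3.png',cv2.resize(b[150:300,290:470],None,fx=4,fy=4,interpolation=cv2.INTER_CUBIC))
E
```

```text
22.65 q [ 0.414  0.057 -0.056  1.119 -0.224 -2.615] p [0.5402 0.1575 0.3   ] F [-0.5 -0.1 -1.7] w 0.0146
[[ 0.909 -0.154  0.386]
 [-0.136 -0.988 -0.073]
 [ 0.393  0.014 -0.919]]
[-5.9 -0.3 13.8]
[-9.4 -0.4 22.1]
[-9.8 -0.4 23. ]
spin [ 0.0019739   0.00368937 -0.00116077]
[368 200]
```

View pics/p3.png

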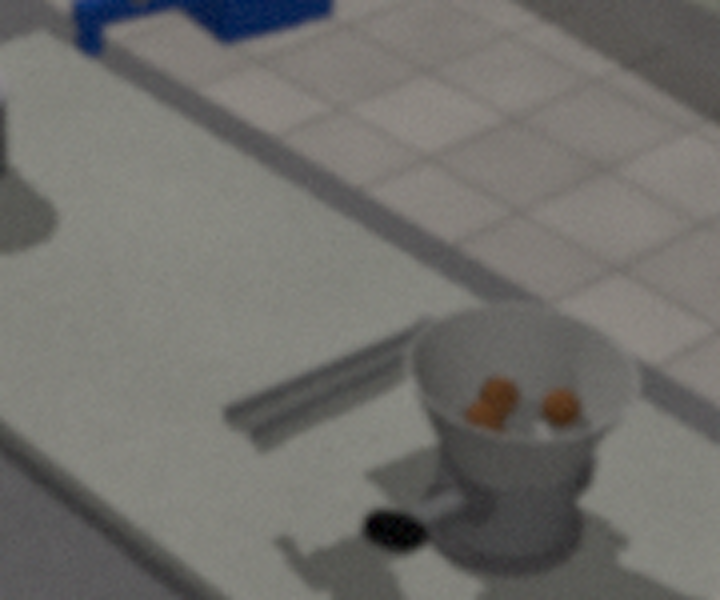

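Three nuts are visible in the hopper at (498,392), (485,413) and (560,406). I'll count them in the top view with code.

```bash
python3 - <<'E'
from h import *
def brown(im):
    b,g,r=[im[...,i].astype(int) for i in range(3)]
    m=((r-b>40)&(r>1.5*g-5)).astype(np.uint8)
    n,_,s,c=cv2.connectedComponentsWithStats(m);return [(c[i].round(1),s[i,4]) for i in range(1,n) if s[i,4]>8]
a0=cv2.imread('pics/top0.png');print([x for x in brown(a0) if x[0][1]<260]);
a=read_camera('top');print([x for x in brown(a) if x[0][1]<260])
print(a[150:190:8,370:420:8].mean(axis=2).round())
E
```

```text
[(array([252.3, 193.2]), np.int32(65)), (array([262.8, 199.6]), np.int32(135)), (array([251.2, 204. ]), np.int32(64))]
[(array([393.6, 160. ]), np.int32(75)), (array([380.1, 168.3]), np.int32(62)), (array([384.2, 178.5]), np.int32(70)), (array([396.9, 185.7]), np.int32(70))]
[[115.  76.  76.  93. 104. 111. 138.]
 [ 70.  74.  96.  73. 117. 123. 119.]
 [ 73.  66.  94.  77.  96. 125. 128.]
 [ 69.  91.  64. 133. 134. 126. 128.]
 [ 68. 100.  46.  71. 142. 127. 127.]]
```

Call:
{"name": "step_arm", "arguments": {"steps": [0,-1.5,0,3.5,0,0,-3,-0.1,7,0,0,-4.5,-0.2,10.5,0,0,-5.9,-0.3,13.8,0,0,-7.2,-0.3,17,0,0,-8.2,-0.4,19.5,0,0,-9,-0.4,21.2,0,0,-9.4,-0.4,22.2,0,0,-9.7,-0.4,22.8,0,0,-9.8,-0.4,23,0,0,-9.8,-0.4,23,0]}}

```text
time_s: 23.67
eef_pos: [0.5407, 0.1577, 0.0499]
tcp_rot: [3.025, -0.229, 0.617]
ft_force: [-0.1, -0.2, -0.4]
grip_width: 0.0151
grip_force: 89.9
```

All four nuts are in the hopper. Next I finish placing the scoop, release it and retract.

Call:
{"name": "step_arm", "arguments": {"steps": [0,-0.1,0,0.2,0,0,-0.1,0,0.2,0,0.6,-0.1,0,0.2,0,0.6,-0.1,0,0.2,0,0.6,-0.1,0,0.2,0,0.6,-0.1,0,0.2,0,0.6,-0.1,0,0.2,0,0.6,-0.1,0,0.2,0,0.6,-0.1,0,-2,0,0.6,-0.1,0,-5,0,0.6,-0.1,0,-9,0,0.6,-0.1,0,-13,0,0.6,-0.1,0,-17,0,0.6,-0.1,0,-17,0]}}

```text
time_s: 24.83
eef_pos: [0.4763, 0.1728, 0.2145]
tcp_rot: [3.029, -0.229, 0.636]
ft_force: [0.8, 0.6, 0.9]
grip_width: 0.0512
grip_force: 0.0
```

```bash
python3 - <<'E'
from h import *
# above pad, tip 60 mm over released pad
mv([.429,-.224,.2])
E
```

```text
24.8333 q [ 0.513 -0.014 -0.356  0.9   -0.256 -2.521] p [0.4763 0.1728 0.2145] F [0.8 0.6 0.9] w 0.0512
[[ 0.905 -0.152  0.397]
 [-0.136 -0.988 -0.067]
 [ 0.403  0.007 -0.915]]
shift [ 0.54 39.92  2.13] spin 0 rows 9.996009938791932
```

Call:
{"name": "step_arm", "arguments": {"steps": [0,0.5,4,1,0.12,0,0.5,8,1,0.24,0,0.5,12,1.5,0.36,0,0.5,16,2,0.48,0,0.5,20,2,0.6,0,0.5,24,2,0.72,0,0.5,28,2,0.84,0,0.5,32,2,0.96,0,0.5,36,2,1.08,0,0.5,40,2.1,1.2,0,0.5,40,2.1,1.32,0,0.5,40,2.1,1.44,0,0.5,40,2.1,1.56,0,0.5,40,2.1,1.68,0,0.5,40,2.1,1.8,0,0.5,40,2.1,1.92,0,0.5,40,2.1,2.04,0,0.5,40,2.1,2.16,0,0.5,40,2.1,2.28,0,0.5,40,2.1,2.4]}}

```text
time_s: 26.5
eef_pos: [0.4253, -0.2271, 0.1943]
tcp_rot: [-0.799, 2.654, -0.263]
ft_force: [0.3, -0.1, -0.1]
grip_width: -0.0001
grip_force: 0.0
```

Call:
{"name": "step_arm", "arguments": {"steps": [0,0,0,0,0.12,0,0,0,0,0.24,0,0,0,0,0.36,0,0,0,0,0.48,0,0,0,0,0.6,0,0,0,0,0.72,0,0,0,0,0.72]}}

```text
time_s: 27.08
eef_pos: [0.4253, -0.2271, 0.1943]
tcp_rot: [0.179, 2.734, -0.069]
ft_force: [0.6, -0.5, 0.0]
grip_width: -0.0001
grip_force: 0.0
```

```bash
python3 - <<'E'
from h import *
mv([.438,-.225,.14])
s,M=st();print('per cm down',(M.T@[0,0,-1]).round(3),s['ft_force'])
a=read_camera('top');b=read_camera('side')
A=cv2.resize(a[105:245,215:420],(410,280));Bc=cv2.resize(b[190:310,310:490],None,fx=2.2,fy=2.2,interpolation=cv2.INTER_CUBIC)
c=np.zeros((280,410+Bc.shape[1]-20,3),np.uint8);c[:,:410]=A;c[:Bc.shape[0],410:]=Bc[:280,:Bc.shape[1]-20]
cv2.imwrite('pics/f.png',c)
E
```

```text
27.0833 q [-0.596 -0.082 -0.475  0.805  0.156 -0.436] p [ 0.4253 -0.2271  0.1943] F [ 0.6 -0.5  0. ] w -0.0001
[[-0.913  0.135  0.386]
 [ 0.116  0.991 -0.074]
 [-0.392 -0.023 -0.92 ]]
shift [1.   0.5  5.47] spin 0 rows 1.396135700107381
27.0833 q [-0.596 -0.082 -0.475  0.805  0.156 -0.436] p [ 0.4253 -0.2271  0.1943] F [ 0.6 -0.5  0. ] w -0.0001
[[-0.913  0.135  0.386]
 [ 0.116  0.991 -0.074]
 [-0.392 -0.023 -0.92 ]]
per cm down [0.392 0.023 0.92 ] [ 0.6108203  -0.52909677  0.01901081]
```

View pics/f.png

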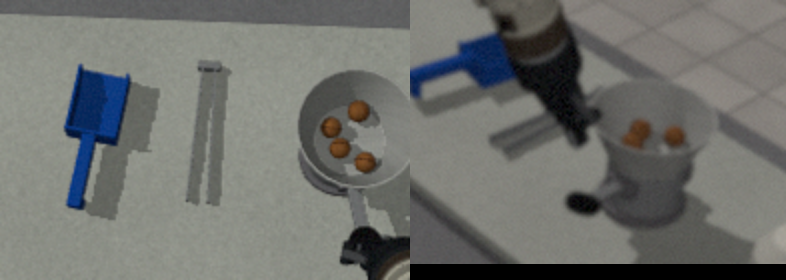

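The scoop stands upright and empty at (95,130), and four nuts lie in the hopper around (345,135). The pad, at (585,203) in the side crop, is under the fingertips. I'll come down in stages, watching the force.

Call:
{"name": "step_arm", "arguments": {"steps": [0,0.5,0.3,2,0,0,1,0.5,5.5,0,0,1,0.5,5.5,0,0,1.4,0.5,6.4,0,0,1.7,0.5,7.2,0,0,1.8,0.5,7.4,0,0,1.8,0.5,7.4,0]}}

```text
time_s: 27.77
eef_pos: [0.4378, -0.2254, 0.1192]
tcp_rot: [0.175, 2.735, -0.069]
ft_force: [-0.3, 0.1, 0.3]
grip_width: -0.0002
grip_force: 0.0
```

```bash
python3 - <<'E'
from h import *
mv([.438,-.225,.0995])
E
```

```text
27.7667 q [-0.574  0.019 -0.595  0.581  0.148 -0.418] p [ 0.4378 -0.2254  0.1192] F [-0.3  0.1  0.3] w -0.0002
[[-0.913  0.132  0.385]
 [ 0.113  0.991 -0.073]
 [-0.391 -0.023 -0.92 ]]
shift [0.76 0.09 1.82] spin 0 rows 0.4925808005565327
```

Call:
{"name": "step_arm", "arguments": {"steps": [0,0.1,0,0.2,0,0,0.2,0,0.5,0,0,0.2,0,0.5,0]}}

```text
time_s: 28.02
eef_pos: [0.4384, -0.2258, 0.114]
tcp_rot: [0.176, 2.734, -0.07]
ft_force: [-0.5, -0.2, -0.1]
grip_width: -0.0003
grip_force: 0.0
```

Call:
{"name": "step_arm", "arguments": {"steps": [0,0.1,0,0.2,0,0,0.2,0,0.5,0,0,0.2,0,0.5,0]}}

```text
time_s: 28.27
eef_pos: [0.4381, -0.2256, 0.1079]
tcp_rot: [0.177, 2.735, -0.069]
ft_force: [0.4, -0.3, 0.1]
grip_width: 0.0001
grip_force: 0.0
```

Call:
{"name": "step_arm", "arguments": {"steps": [0,0.1,0,0.2,0,0,0.2,0,0.4,0,0,0.2,0,0.4,0]}}

```text
time_s: 28.52
eef_pos: [0.4377, -0.2256, 0.1034]
tcp_rot: [0.177, 2.735, -0.069]
ft_force: [1.0, -0.1, 0.2]
grip_width: 0.0002
grip_force: 0.0
```

```bash
python3 - <<'E'
from h import *
print('tip exp',proj('side',[.4253,-.2271,.1943]),'seen ~',(389.5,253.6),'pad exp',proj('side',[.432,-.223,.117]),'seen',(310+175/2.2,190+203/2.2))
b=read_camera('side');a=read_camera('top')
def blk(im,x0,y0,x1,y1):
    g=im[y0:y1,x0:x1].max(axis=2)
    for r in g: print(' '.join('%3d'%v for v in r))
u=proj('side',[.4277,-.2256,.0934]);print(u,proj('side',get_state()['eef_pos']))
blk(b,374,268,410,296)
E
```

```text
tip exp [388.901158   258.99443874] seen ~ (389.5, 253.6) pad exp [387.19015167 280.2214473 ] seen (389.5454545454545, 282.27272727272725)
[386.0126173  288.14740281] [389.14721977 283.63819363]
 99  80  56  32  18  24  16  11  14  18  18  23  26  33  41  43  50  46  39  37  40  55  81 102 108  93  76  71  65  58  59  62  65  67  72  72
118 105  80  49  28  12  18  20  20  16  16  27  33  34  34  37  45  45  41  41  27  41  72  96 102  88  71  72  72  62  55  56  61  66  70  72
126 119 100  66  37  21  18  16  18  16  19  30  32  30  35  36  36  43  42  41  42  59  80  97  96  78  70  72  71  68  64  57  56  60  64  68
133 125 115  87  59  33  28  21  26  17  22  24  31  34  32  29  36  41  48  49  63  81  96  96  86  72  61  62  69  67  62  57  52  56  59  57
133 132 126 110  85  60  33  21  14  15  20  20  27  25  24  22  33  42  53  68  86 100 102  96  79  66  67  71  76  77  66  58  58  53  52  60
135 134 133 123 107  86  53  32  23  20  14  21  23  21  22  27  37  54  78  95 108 111  99  88  77  77  78  79  88  82  78  66  62  53  53  54
132 132 131 126 120 103  74  40  25  26  
[... 2426 characters left out ...]
 130 128 130 130 129 128 131 127 131 124 126 129 127 125 129 131 129 129 128 129 131 129 122 108  96  84  74  69  59  63  59
127 127 130 129 130 129 129 126 130 128 127 128 129 130 129 128 126 127 128 128 130 128 130 130 130 129 129 127 121 115 102  94  85  79  71  66
131 129 128 127 130 127 126 128 127 126 129 130 131 129 130 128 128 130 130 133 126 129 127 130 130 131 130 130 129 125 122 115 107  99  88  82
130 131 128 127 128 126 129 127 127 127 128 126 133 129 128 128 130 129 130 129 133 130 127 130 129 130 129 127 129 130 129 123 120 113 108  99
129 127 130 130 129 127 130 128 126 127 128 125 129 130 131 130 130 130 130 133 128 132 132 130 130 129 131 133 131 130 129 128 128 130 121 115
```

Call:
{"name": "step_arm", "arguments": {"steps": [0,0.1,0,0.2,0,0,0.2,0,0.4,0,0,0.2,0,0.4,0]}}

```text
time_s: 28.87
eef_pos: [0.4383, -0.2263, 0.0998]
tcp_rot: [0.177, 2.733, -0.071]
ft_force: [-1.0, -0.4, 3.7]
grip_width: 0.0001
grip_force: 1.6
```

Call:
{"name": "step_arm", "arguments": {"steps": [0,0.1,0,0.2,0,0,0.2,0,0.4,0,0,0.2,0,0.4,0]}}

```text
time_s: 29.12
eef_pos: [0.4378, -0.2265, 0.0952]
tcp_rot: [0.177, 2.734, -0.071]
ft_force: [-0.6, -1.1, 3.9]
grip_width: 0.0001
grip_force: 1.9
```

Call:
{"name": "step_arm", "arguments": {"steps": [0,0.1,0,0.3,0,0,0.2,0,0.6,0,0,0.4,0,0.9,0,0,0.4,0,0.9,0,0,0.4,0,0.9,0]}}

```text
time_s: 29.53
eef_pos: [0.4376, -0.2267, 0.0855]
tcp_rot: [0.177, 2.734, -0.071]
ft_force: [-2.2, -1.4, 5.3]
grip_width: 0.0001
grip_force: 2.6
```

```bash
python3 - <<'E'
from h import *
F=[]
for i in range(4): read_camera('side');F.append(get_state()['ft_force'])
print(np.mean(F,0));st()
E
```

```text
[-1.77475039 -0.7558434   5.33520812]
29.7333 q [-0.577  0.068 -0.65   0.474  0.149 -0.419] p [ 0.4377 -0.2267  0.0857] F [-2.1 -1.5  4.9] w -0.0003
[[-0.912  0.134  0.387]
 [ 0.114  0.991 -0.075]
 [-0.393 -0.024 -0.919]]
```

Call:
{"name": "step_arm", "arguments": {"steps": [0,0.1,0,0.2,0,0,0.2,0,0.4,0,0,0.4,0,0.8,0,0,0.4,0,0.8,0,0,0.4,0,0.8,0]}}

```text
time_s: 30.15
eef_pos: [0.437, -0.2268, 0.0766]
tcp_rot: [0.177, 2.734, -0.071]
ft_force: [-2.7, -0.1, 6.1]
grip_width: 0.0003
grip_force: 3.3
```

```bash
cat > pad.py <<'E'
from h import *
from scipy.optimize import least_squares
def sil(q,yaw=.14,dx=0,dy=0):
    a=.25-q;c,s=np.cos(yaw),np.sin(yaw);th=np.linspace(0,2*np.pi,60)
    P=[]
    for h in(0,-.01):
        u=-.090+.022*np.cos(th); # along paddle
        # local: hinge(-.052,.09); pad top height over hinge line ht (level top=.065 => +.005)
        X=-.052+u*np.cos(a)-(.005+h)*np.sin(a)*-1*-1; Z=.06+ -u*np.sin(a)+(.005+h)*np.cos(a)
        Y=.022*np.sin(th);P.append(np.c_[HOP[0]+dx+c*X-s*Y,HOP[1]+dy+s*X+c*Y,.03+Z])
    P=np.vstack(P);cam=camera_info('side')
    return cv2.projectPoints(P,np.array(cam['rvec']),np.array(cam['tvec']),cam['intrinsics'],None)[0][:,0]
def edge(im):  # lower half-level crossing per column
    g=cv2.GaussianBlur(im,(3,3),0).max(axis=2).astype(float);o={}
    for c in range(382,394):
        col=g[270:312,c];d=np.where(col<35)[0]
        if len(d):
            k=d[-1]
            while k+1<len(col) and col[k+1]<75:k+=1
            o[c]=270+k+(75-col[k])/(col[k+1]-col[k])
    return o
def model(q):
    hull=cv2.convexHull(sil(q).astype(np.float32))[:,0];o={}
    for c in range(382,394):
        ys=[]
        for i in range(len(hull)):
            p,r=hull[i-1],hull[i]
            if (p[0]-c)*(r[0]-c)<0: ys.append(p[1]+(c-p[0])*(r[1]-p[1])/(r[0]-p[0]))
        if ys:o[c]=max(ys)
    return o
r=edge(cv2.imread('pics/side0.png'));n=edge(read_camera('side'))
for q in(0,.15,.2,.25,.3,.35): m=model(q);print(q,{c:round(float(m[c]-model(0).get(c,np.nan)),1) for c in m},sil(q).mean(0).round(1))
print('meas0',{c:round(v,1) for c,v in r.items()});print('mod0',{c:round(float(v),1) for c,v in model(0).items()})
print('now-rel',{c:round(n[c]-r[c],1) for c in n if c in r})
F=[]
for i in range(4): read_camera('side');F.append(get_state()['ft_force'])
print(np.mean(F,0));print(get_state()['eef_pos'],get_state()['time_s'])
E
python3 pad.py
```

```text
0 {382: 0.0, 383: 0.0, 384: 0.0, 385: 0.0, 386: 0.0, 387: 0.0, 388: 0.0, 389: 0.0, 390: 0.0, 391: 0.0, 392: 0.0, 393: 0.0} [387.  281.8]
0.15 {382: 6.1, 383: 6.0, 384: 5.9, 385: 5.7, 386: 5.5, 387: 5.4, 388: 5.2, 389: 5.0, 390: 4.8, 391: 4.5, 392: 4.2, 393: 3.8} [386.1 286. ]
0.2 {382: 8.0, 383: 7.8, 384: 7.6, 385: 7.4, 386: 7.2, 387: 7.0, 388: 6.8, 389: 6.5, 390: 6.2, 391: 5.9, 392: 5.5, 393: 4.9} [385.9 287.3]
0.25 {382: 9.7, 383: 9.5, 384: 9.3, 385: 9.1, 386: 8.8, 387: 8.6, 388: 8.3, 389: 8.0, 390: 7.6, 391: 7.2, 392: 6.7, 393: 5.9} [385.7 288.6]
0.3 {382: 11.4, 383: 11.2, 384: 10.9, 385: 10.6, 386: 10.4, 387: 10.1, 388: 9.7, 389: 9.4, 390: 8.9, 391: 8.4, 392: 7.8, 393: 6.8} [385.6 289.9]
0.35 {382: 13.0, 383: 12.7, 384: 12.4, 385: 12.1, 386: 11.8, 387: 11.5, 388: 11.1, 389: 10.7, 390: 10.2, 391: 9.7, 392: 8.9, 393: 7.8} [385.5 291.1]
meas0 {382: np.float64(284.7), 383: np.float64(285.4), 384: np.float64(285.9), 385: np.float64(286.3), 386: np.float64(286.7), 387: np.float64(287.0), 388: np.float64(287.2), 389: np.float64(287.4), 390: np.float64(287.5), 391: np.float64(287.5), 392: np.float64(287.4), 393: np.float64(287.1)}
mod0 {382: 285.1, 383: 285.6, 384: 286.1, 385: 286.4, 386: 286.7, 387: 287.0, 388: 287.2, 389: 287.3, 390: 287.3, 391: 287.3, 392: 287.2, 393: 287.0}
now-rel {382: np.float64(8.8), 383: np.float64(8.6), 384: np.float64(8.4), 385: np.float64(8.3), 386: np.float64(8.1), 387: np.float64(7.8), 388: np.float64(7.6), 389: np.float64(7.4), 390: np.float64(7.1), 391: np.float64(6.9), 392: np.float64(6.5), 393: np.float64(6.0)}
[-2.91406219 -0.9741724   6.45376753]
[ 0.4369301  -0.22683892  0.07674192] 30.4
```

The model matches the pad outline, and the joint is at about 0.227. I'll go 2 mm lower and hold for over two seconds.

Call:
{"name": "step_arm", "arguments": {"steps": [0,0.1,0,0.1,0,0,0.1,0,0.2,0,0,0.1,0,0.2,0,0,0.1,0,0.2,0,0,0.1,0,0.2,0,0,0.1,0,0.2,0]}}

```text
time_s: 30.9
eef_pos: [0.4369, -0.2269, 0.0746]
tcp_rot: [0.177, 2.734, -0.071]
ft_force: [-3.1, -0.7, 6.3]
grip_width: -0.0003
grip_force: 3.4
```

```bash
python3 pad.py | tail -3
```

```text
now-rel {382: np.float64(9.6), 383: np.float64(9.3), 384: np.float64(9.1), 385: np.float64(9.0), 386: np.float64(8.8), 387: np.float64(8.6), 388: np.float64(8.4), 389: np.float64(8.1), 390: np.float64(7.7), 391: np.float64(7.3), 392: np.float64(7.0), 393: np.float64(6.6)}
[-3.38959076 -0.5177283   6.83935699]
[ 0.43683961 -0.2268287   0.07456563] 31.15
```

The paddle is at about 0.25 rad, which is half-way. Now I hold it.

Call:
{"name": "step_arm", "arguments": {"steps": [0,0,0,0,0,0,0,0,0,0,0,0,0,0,0,0,0,0,0,0,0,0,0,0,0,0,0,0,0,0,0,0,0,0,0,0,0,0,0,0,0,0,0,0,0,0,0,0,0,0,0,0,0,0,0,0,0,0,0,0,0,0,0,0,0,0,0,0,0,0,0,0,0,0,0,0,0,0,0,0,0,0,0,0,0,0,0,0,0,0,0,0,0,0,0,0,0,0,0,0]}}

```text
time_s: 32.82
eef_pos: [0.4369, -0.2269, 0.0746]
tcp_rot: [0.177, 2.734, -0.071]
ft_force: [-3.1, -0.6, 7.5]
grip_width: -0.0
grip_force: 3.4
```

Call:
{"name": "step_arm", "arguments": {"steps": [0,0,0,0,0,0,0,0,0,0,0,0,0,0,0,0,0,0,0,0,0,0,0,0,0,0,0,0,0,0,0,0,0,0,0,0,0,0,0,0,0,0,0,0,0,0,0,0,0,0,0,0,0,0,0,0,0,0,0,0,0,0,0,0,0,0,0,0,0,0]}}

```text
time_s: 33.98
eef_pos: [0.4368, -0.2268, 0.0746]
tcp_rot: [0.177, 2.734, -0.071]
ft_force: [-1.8, 0.9, 6.2]
grip_width: 0.0002
grip_force: 3.4
```

```bash
python3 pad.py | tail -3; python3 -c "
from workcell import workorder
print(workorder.job_done())"
```

```text
now-rel {382: np.float64(9.5), 383: np.float64(9.3), 384: np.float64(9.1), 385: np.float64(8.9), 386: np.float64(8.7), 387: np.float64(8.5), 388: np.float64(8.3), 389: np.float64(8.1), 390: np.float64(7.7), 391: np.float64(7.3), 392: np.float64(6.9), 393: np.float64(6.5)}
[-2.97884163 -0.73341856  6.79605013]
[ 0.43684728 -0.22682717  0.07458657] 34.2333
the job is handed in; nothing more can be done
None
```

The job is handed in at 34 s: all four walnuts are in the hopper, the empty scoop stands upright and released on the shelf (turned round, nose away from the robot), and the paddle was held about level for over 3 s and is still pressed.

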